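Cover the packed tiffin carrier and lock its handle bar

TASK

The stoneware tiffin carrier is packed but its top tier is still open. Lift just the top dish off the pile of shallow cover dishes, keeping it about level, set it down gently on the carrier's open tier so that its foot drops inside the rim and it sits flat, and let go of it; then swing the carrier's handle bar over it and down until it rests in its forked catch. Leave the other dishes piled, and do not knock the carrier, the jars or the spare deep tier about.

Things in the scene. Friction and masses are not known exactly. Their poses are not given: they have to be found in the camera images.
- carrier: loose tiffin carrier, 1.3 to 1.9 kg: steel base, two white stoneware tiers (132 mm outside, 116 inside, upper rim 118 mm up, olives in the open top tier), upright flat steel straps 18 mm wide at its +y and -y sides, inner faces 145 mm apart, tops 162 mm up. Origin: centre of underside, z up. The straps stand on its y axis: the rim is free to reach on its -x side, less on +x (spare tier)
- carrier_seat (a point): where the centre of the cover dish's underside must come: on the carrier's axis, 110 mm above its underside (8 mm below the upper tier's rim), axes as the carrier
- cover_top: dish to move, top of the pile: shallow white stoneware, about 0.32 kg, 132 mm outside diameter, 34 mm high; upright wall 8 mm thick (radius 58 to 66) from 8 mm above its underside to the rim at 34; inner floor at 12; foot 109 mm across, 8 mm high. Origin: centre of underside, z up. In the pile its foot stands inside the rim below, underside 52 mm and rim 86 mm above the counter
- cover_middle: identical dish below it in the pile, underside 26 mm above the counter; must stay
- cover_bottom: identical lowest dish of the pile, standing on the counter; must stay
- handle_bar (a joint): angle of the handle bar, rad: 0 = level across the carrier, free end resting in the forked catch (stop); pi/2 = upright over its hinge; larger = leaning outward (stop at 2.0). Starts at 1.62 to 1.85, clear of the tier. The hinge is stiff (about 0.06 N m): the bar stays where it is left when upright, but drops shut by its own weight from about 0.5 rad down
- bar_hinge (a point): hinge of the bar, top of the carrier's +y strap: 74 mm to +y of the carrier's axis, 150 mm up; hinge axis = carrier's x axis; axes as the carrier. The bar is a flat steel strip 18 mm wide, 4 mm thick, reaching 154 mm from the hinge; closed, it runs level to -y, underside 148 mm up, 4 mm over the rim of a properly seated dish
- bar_grip (a point): middle of the round grip (10 mm thick, straight for 100 mm along the bar) of the bar's D handle: 74 mm along the bar from the hinge and 36 mm off the bar (above it when closed, on its outward +y side when open). Axes turn with the bar: y along the grip, x the hinge axis, z from bar to grip. Pinched along x, the grip can turn between the fingers as the bar swings
- bar_catch (a point): bottom of the forked catch at the top of the carrier's -y strap, 74 mm to -y of the axis and 150 mm up, prongs 20 mm apart inside, reaching 12 mm above; the bar's end lies here when closed
- tall_jar: closed slender glass jar, 60 mm diameter, 165 mm high, standing near the pile. Origin: centre of its underside
- small_jar: closed small glass jar, 58 mm diameter, 80 mm high, standing near the pile. Origin: centre of its underside
- round_jar: closed squat glass jar, 84 mm diameter, 96 mm high, standing near the pile. Origin: centre of its underside
- spare_tier: empty deep stoneware tier, 132 mm diameter, 60 mm high, standing on the carrier's +x side, not needed. Origin: centre of its underside
Mind the look-alikes: they are no part of the job. What is shaped like the carrier but pink or red is not meant. What is shaped like the cover_top but purple is not meant.

How it is judged:
On the way, in this order (a step that is already met when the one before it is completed fails the run):
1. the top dish alone is lifted clear of the pile, about level (height (world z) of cover_top above 0.1 m and distance between cover_top and cover_middle above 0.06 m and angle between cover_top's own z axis and vertical below 0.35 rad and distance of each of cover_middle, cover_bottom from where it was at the start of the episode below 0.015 m), for 0.2 s.
2. the dish sits flat on the carrier's open tier, foot inside the rim, let go, the bar still open (z of cover_top in the frame of carrier_seat between -0.004 and 0.003 m and horizontal distance between cover_top and carrier_seat below 0.007 m and angle between the z axis of cover_top and the z axis of carrier_seat, either way round below 0.05 rad and contact force between the fingers and cover_top below 0.2 N and value of joint handle_bar above 1 rad), for 0.2 s.
At the end, for the whole second after the job is handed in: The cover dish rests square on the carrier's top tier, within 7 mm sideways and 3 mm in height of its seat; the bar is down in its catch (under 0.06 rad); the carrier stands upright within 40 mm of its start, the other two dishes within 15 mm, the jars and spare tier within 30 mm (z of cover_top in the frame of carrier_seat between -0.004 and 0.003 m and horizontal distance between cover_top and carrier_seat below 0.007 m and angle between the z axis of cover_top and the z axis of carrier_seat, either way round below 0.05 rad and value of joint handle_bar below 0.06 rad and linear speed of cover_top below 0.02 m/s and angle between carrier's own z axis and vertical below 0.05 rad and distance of each of cover_middle, cover_bottom from where it was at the start of the episode below 0.015 m and distance of carrier from where it was at the start of the episode below 0.04 m and distance of each of tall_jar, small_jar, round_jar, spare_tier from where it was at the start of the episode below 0.03 m); the robot touches nothing.
It fails at once if a jar or the spare tier is knocked over or pushed more than 40 mm (distance of any of tall_jar, small_jar, round_jar, spare_tier from where it was at the start of the episode above 0.04 m or angle between any of tall_jar, small_jar, round_jar, spare_tier's own z axis and vertical above 0.3 rad).
It fails at once if the lower dishes are lifted or shoved more than 25 mm (distance of any of cover_middle, cover_bottom from where it was at the start of the episode above 0.025 m).
It fails at once if the carrier is tipped or pushed more than 50 mm (angle between carrier's own z axis and vertical above 0.2 rad or distance of carrier from where it was at the start of the episode above 0.05 m).
It fails at once if the cover dish is tipped more than about 35 degrees (angle between cover_top's own z axis and vertical above 0.6 rad).
It fails at once if the cover dish is dropped or banged down: it goes faster than 0.35 m/s while out of the fingers or striking the carrier (linear speed of cover_top above 0.35 m/s and (contact force between the fingers and cover_top below 0.2 N or contact force between cover_top and carrier above 2 N)).
It also fails if it takes over 67 s, if anything falls off the work surface, if the arm or the gripper's body presses on something with over 40 N, if the wrist force passes 120 N, or if a joint passes its speed limit or range.

ROBOT

A 6-joint arm with a two-finger parallel gripper is mounted at the origin on the work surface. World frame = base frame: x ahead of the robot, y to its left, z up, the work surface at z = 0. Lengths are in m, angles in rad, forces in N, time in s.
With the tool pointing down it reaches from about 0.275 to 0.725 m from the base axis. Payload 15.9 kg.
Tool frame: the origin (TCP) lies on the centre line of the jaws, within the pads' length; the fingertips stand 17 mm ahead of it and the grasp point (between the pads) lies 2 mm behind it (manip.nose_length is the distance from the TCP to the fingertips, in m); z points along the fingers, y is the line along which they close (so a half turn about z gives the same grasp; the last joint's range is limited). The gripper opens to 85 mm and grips with 20 to 120 N. Pads are 22 mm wide; open, the fingers measure 114 mm over their backs; the gripper's body (76 mm by 85 mm) begins 54 mm behind the grasp point. The pads swing forward as they close: fully open they stand 13 mm farther back than shut.
Start: joints at [-1.26, 0.213, -0.034, 1.323, 0, 1.571], TCP at [0.153, -0.476, 0.248] pointing down, gripper open.
Joint ranges: [-2.98, 2.98], [-0.74, 1.72], [-1.14, 1.35], [-2.1, 2.04], [-1.57, 1.44], [-3.14, 3.14]. Speed limits (rad/s): [1.89, 1.89, 2.39, 2.57, 3.14, 3.14].

INTERFACE

Orientations are given as a unit quaternion [w, x, y, z].
In Python, from station import manip gives the robot as it stands. The module is installed in compiled form; this text tells all that it offers. Calls block until the motion is done:
- manip.move_pose(position, orientation): joint-space move of the TCP to a pose.
- manip.move_straight(position, velocity=0.15, ori=None): straight line of the TCP; ori=None keeps the orientation; velocity is the mean speed in m/s.
- manip.movej(angles): joint-space move.
- manip.command_gripper(opening): finger opening in m; the grip force is fixed at half the most; returns when the fingers have stopped.
- manip.sleep(seconds).
- manip.solve_ik(position, orientation): joint angles nearest the present ones, or None.
- manip.get_state(): the state.
- manip.read_camera(name): name is "scene" or "side" or "wrist"; returns a dict with "color" (480x640x3 uint8, red, green, blue), "vertical_fov" (degrees; the focal length in pixels is half the picture's height over the tangent of half this angle, whatever the lens; pixels are square), "cx", "cy" (the principal point, pixels), "D" ([k1, k2, p1, p2, k3] as OpenCV has them; the pictures are not rectified), "eye" and "orientation" of the camera in the world; the wrist camera has in their place "T_tool_cam" (4x4, takes a point from camera to tool coordinates, whose origin is the TCP and whose axes are the flange's). Camera axes: x right, y down, z forward; pixel columns grow to the right and rows downward; lengths in m; the calibration is good to about 2 mm. A picture is of the moment at which its call begins: read the wrist's pose just before it. There is no depth.
A pose or a line that the arm cannot do raises manip.IKError and nothing moves.
- manip.sign_off(): hands the job in; it is judged then, once.
The state is a dict: "time": time; "joints": joint angles; "joint_vel": joint speeds; "effort": joint torques, N m; "position": TCP position; "orientation": TCP orientation; "ft_force": force on the tool from outside, world axes, zero at the start; "moment": the same for the moment, N m; "finger_gap": finger opening in m; "gripper_force": force on a finger pad.
Only numpy, scipy, OpenCV 4.12 (cv2) and the standard library are available. Lean on these libraries where they do the work, as an engineer would, in place of code of your own. Each camera call takes 0.05 s, during which the arm holds its last target. There are 200 camera calls.

## Working session

There is one attempt and no reset: what is moved stays moved. The work goes in short steps, each a Python script; the robot and the scene stay as the last script left them, time stands still between calls to the robot, and variables do not carry over. Pictures are saved under pics/ and viewed, at most 10 in all, crops included, and the job is handed in when it is done.

```bash
mkdir -p pics
python3 - <<'E'
from station import manip
import cv2
for n in("scene","side"):
    c=manip.read_camera(n); cv2.imwrite(f"pics/{n}0.png",c["color"][:,:,::-1])
    print({k:v for k,v in c.items() if k!="color"})
c=manip.read_camera("wrist");print({k:v for k,v in c.items() if k!="color"})
print(manip.get_state(),manip.nose_length)
E
```

```text
{'vertical_fov': 45.83981795998446, 'cx': 319.0442937977867, 'cy': 248.03464449768194, 'D': array([-0.11668425,  0.        ,  0.        ,  0.        ,  0.        ]), 'eye': array([1.17076892, 0.67436758, 0.86659993]), 'orientation': array([-0.16622454,  0.32127585,  0.83425428, -0.41613823])}
{'vertical_fov': 52.571581823310595, 'cx': 323.23866470640235, 'cy': 233.3522520898749, 'D': array([0.04289608, 0.        , 0.        , 0.        , 0.        ]), 'eye': array([ 0.49548543, -0.76136923,  0.8762189 ]), 'orientation': array([-0.38941438,  0.92079734, -0.01719104,  0.01389844])}
{'vertical_fov': 59.984896006181884, 'cx': 319.755832898912, 'cy': 243.4221045737397, 'D': array([-0.04726281,  0.        ,  0.        ,  0.        ,  0.        ]), 'T_tool_cam': array([[ 1.18124127e-03, -9.65952329e-01, -2.58717420e-01,
         6.42959809e-02],
       [ 9.99998323e-01,  7.79013813e-04,  1.65720994e-03,
        -1.45373144e-03],
       [-1.39924136e-03, -2.58718944e-01,  9.65951629e-01,
        -1.26342792e-01],
       [ 0.00000000e+00,  0.00000000e+00,  0.00000000e+00,
         1.00000000e+00]])}
{'time': 0.15, 'joints': array([-1.26000815e+00,  2.13224558e-01, -3.48938944e-02,  1.32349953e+00,
        3.86556864e-06,  1.57081943e+00]), 'joint_vel': array([ 0.00066229, -0.00077628,  0.00180481, -0.00205436,  0.00041398,
        0.00124211]), 'effort': array([ 2.38183740e-03, -6.86416912e+01,  4.87243402e+01,  1.34373197e-02,
        1.80143129e-04,  3.67466475e-05]), 'position': array([ 0.15283071, -0.47581267,  0.24794747]), 'orientation': array([-4.06178083e-04,  9.87952319e-01,  1.54758024e-01, -6.16791153e-05]), 'ft_force': array([ 0.27087248,  0.49222244, -0.19389202]), 'moment': array([ 0.01724284, -0.0101025 ,  0.03769359]), 'gripper_force': 0.0, 'finger_gap': 0.08540655402983019} 0.017
```

View pics/scene0.png

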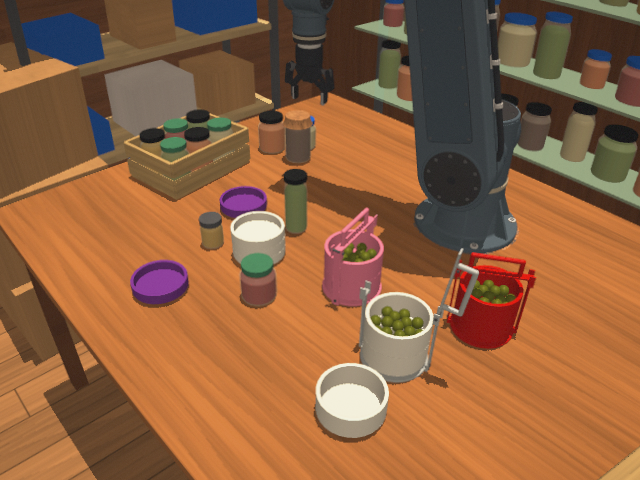

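View pics/side0.png

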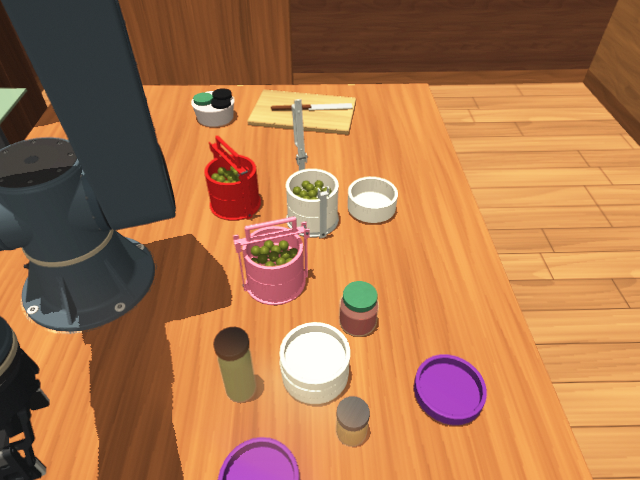

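The scene view shows the white pile at about (258,240), the white carrier at (398,335) and the spare tier at (352,400). In the side view the pile's rim is at about (315,358). The carrier's rim is at (312,188), with its bar open beyond its far strap (302,160) and its near strap at (323,205). I'll get coarse positions first, then look from the wrist.

```bash
cat > h.py <<'E'
from station import manip
import numpy as np, cv2
from scipy.spatial.transform import Rotation as R
def rot(q): return R.from_quat(np.r_[q[1:],q[0]])
def quat(r): q=r.as_quat(); return np.r_[q[3],q[:3]]
def cam(name):
    st=manip.get_state(); c=manip.read_camera(name)
    f=240/np.tan(np.radians(c["vertical_fov"])/2)
    c["K"]=np.array([[f,0,c["cx"]],[0,f,c["cy"]],[0,0,1]])
    if name=="wrist":
        T=c["T_tool_cam"]; Rt=rot(st["orientation"]).as_matrix()
        c["R"]=Rt@T[:3,:3]; c["e"]=Rt@T[:3,3]+st["position"]
    else: c["R"]=rot(c["orientation"]).as_matrix(); c["e"]=c["eye"]
    return c
def at_z(c,uv,z):
    p=cv2.undistortPoints(np.float64(uv).reshape(-1,1,2),c["K"],c["D"])[:,0]
    d=np.c_[p,np.ones(len(p))]@c["R"].T
    return (c["e"]+d*((z-c["e"][2])/d[:,2])[:,None])
def proj(c,P):
    Rw=c["R"].T
    return cv2.projectPoints(np.float64(P).reshape(-1,1,3),cv2.Rodrigues(Rw)[0],-Rw@c["e"],c["K"],c["D"])[0][:,0]
def down(a): # tool down, tool y along world direction angle a
    y=np.array([np.cos(a),np.sin(a),0]); z=np.array([0,0,-1.]); x=np.cross(y,z)
    return quat(R.from_matrix(np.c_[x,y,z]))
def save(c,n): cv2.imwrite(f"pics/{n}.png",c["color"][:,:,::-1])
E
python3 - <<'E'
from h import *
s=cam("side");c=cam("scene")
np.set_printoptions(precision=3,suppress=True)
print("pile",at_z(s,[(315,356)],.086),at_z(c,[(258,233)],.086))
print("carr",at_z(s,[(312,187)],.118),at_z(c,[(398,318)],.118))
print("spare",at_z(s,[(373,193)],.06),at_z(c,[(352,390)],.06))
print("tall top",at_z(s,[(233,343)],.165),at_z(c,[(295,178)],.165))
print("small top",at_z(s,[(353,412)],.08),at_z(c,[(210,220)],.08))
print("round top",at_z(s,[(360,297)],.096),at_z(c,[(257,266)],.096))
print("straps near top",at_z(s,[(323,194)],.162),at_z(c,[(365,288)],.162))
print("hinge top",at_z(s,[(302,160)],.155),at_z(c,[(437,317)],.162))
print("pink",at_z(s,[(273,245)],.118),"red",at_z(s,[(232,172)],.118))
E
```

```text
pile [[ 0.511 -0.273  0.086]] [[ 0.528 -0.233  0.086]]
carr [[0.517 0.185 0.118]] [[0.527 0.203 0.118]]
spare [[0.679 0.228 0.06 ]] [[0.679 0.235 0.06 ]]
tall top [[ 0.371 -0.292  0.165]] [[ 0.381 -0.268  0.165]]
small top [[ 0.572 -0.379  0.08 ]] [[ 0.579 -0.364  0.08 ]]
round top [[ 0.606 -0.146  0.096]] [[ 0.614 -0.124  0.096]]
straps near top [[0.54  0.104 0.162]] [[0.55  0.134 0.162]]
hinge top [[0.494 0.248 0.155]] [[0.511 0.277 0.162]]
pink [[ 0.427 -0.014  0.118]] red [[0.314 0.251 0.118]]
```

Run:
```python
from h import *
np.set_printoptions(precision=3,suppress=True)
s=cam("side");c=cam("scene")
def tri(a,b):
    A=[];B=[]
    for k,uv in((s,a),(c,b)):
        d=at_z(k,[uv],0)[0]-k["e"]; d/=np.linalg.norm(d); M=np.eye(3)-np.outer(d,d); A.append(M);B.append(M@k["e"])
    x,r,_,_=np.linalg.lstsq(np.vstack(A),np.hstack(B),rcond=None); return x,r**.5
for n,a,b in [("pile",(315,356),(258,233)),("carr",(312,187),(398,318)),("spare",(373,193),(352,390)),("tall",(233,343),(295,178)),("round",(360,297),(257,266))]: print(n,*tri(a,b))
print("base",proj(s,[0,0,0]),proj(c,[0,0,0]), "tcp",proj(c,manip.get_state()["position"]))
# overlay circles
for k,n in((s,"side"),(c,"scene")):
    im=k["color"].copy()
    t=np.linspace(0,2*np.pi,60)
    for x,y,z,r in[(.52,-.25,.086,.066),(.522,.195,.118,.066),(.679,.23,.06,.066)]:
        cv2.polylines(im,[proj(k,np.c_[x+r*np.cos(t),y+r*np.sin(t),0*t+z]).astype(int)],True,(0,255,255))
    k["color"]=im
im=np.hstack([s["color"][120:420,160:460],c["color"][160:460,180:480]]); cv2.imwrite("pics/ov.png",im[:,:,::-1])
```

```text
pile [ 0.511 -0.259  0.064] [0.001]
carr [0.518 0.197 0.108] [0.001]
spare [0.679 0.233 0.057] [0.002]
tall [ 0.369 -0.284  0.153] [0.001]
round [ 0.607 -0.136  0.084] [0.001]
base [[ 90.891 280.471]] [[464.458 221.579]] tcp [[308.344  98.946]]
```

View pics/ov.png

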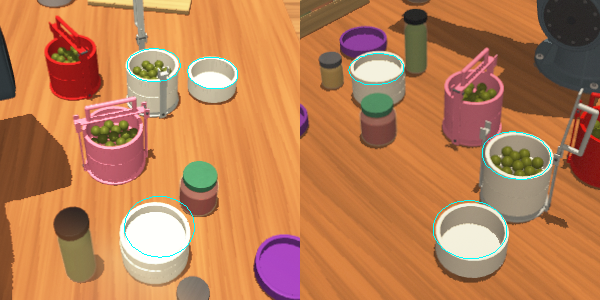

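Run:
```python
from h import *
for a in (-60,120): print("pile",a,manip.solve_ik([.48,-.205,.08],down(np.radians(a))))
for a in (16,196): print("car",a,manip.solve_ik([.46,.18,.15],down(np.radians(a))))
manip.move_pose([.512,-.262,.30],down(np.radians(-60)) if manip.solve_ik([.512,-.262,.30],down(np.radians(-60))) is not None else down(np.radians(120)))
c=cam("wrist"); save(c,"w1"); np.savez("w1.npz",R=c["R"],e=c["e"])
print(manip.get_state()["time"])
for a in (106,-74,16,196):
    q=manip.solve_ik([.52,.195,.42],down(np.radians(a))); print(a,q)
```

```text
pile -60 [-0.40363393  0.3509565  -0.28914743  0.9306924   0.          2.21435995]
pile 120 [-0.40363393  0.3509565  -0.28914743  0.9306924   0.         -0.9272327 ]
car 16 [ 0.37298772  0.24137484 -0.25032379  1.0790977   0.          1.66453137]
car 196 [ 0.37298772  0.24137484 -0.25032379  1.0790977   0.         -1.47706129]
1.95
106 [0.35877067 0.4121262  0.68426642 1.84293655 0.         0.07951799]
-74 [ 0.35877067  0.4121262   0.68426642  1.84293655  0.         -3.06207466]
16 [0.35877067 0.4121262  0.68426642 1.84293655 0.         1.65031432]
196 [ 0.35877067  0.4121262   0.68426642  1.84293655  0.         -1.49127834]
```

View pics/w1.png

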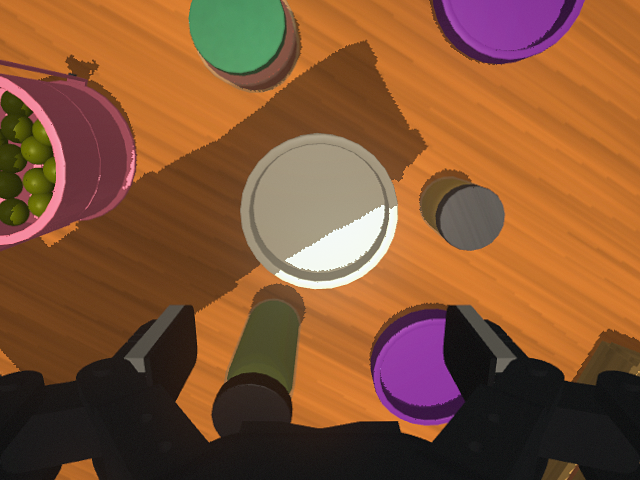

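The wrist view shows the pile's rim as a circle from (241,133) to (397,289), with the round, tall and small jars around it. I'll fit this rim and take the view of the carrier.

```bash
cat >> h.py <<'E'
def ring(c,z,guess,tol=35):
    """outer outline of the whitish blob near guess (pixel), fitted as circle on plane z"""
    hsv=cv2.cvtColor(c["color"],cv2.COLOR_RGB2HSV)
    m=((hsv[...,1]<60)&(hsv[...,2]>85)).astype(np.uint8)
    m=cv2.morphologyEx(m,cv2.MORPH_CLOSE,np.ones((7,7)))
    cs,_=cv2.findContours(m,cv2.RETR_EXTERNAL,cv2.CHAIN_APPROX_NONE)
    k=max((k for k in cs if cv2.pointPolygonTest(k,guess,False)>=0),key=cv2.contourArea)
    P=at_z(c,k[:,0].astype(float)+0.0,z)[:,:2]
    from scipy.optimize import least_squares
    s=least_squares(lambda v:np.hypot(*(P-v[:2]).T)-v[2],[*P.mean(0),.066],loss="soft_l1",f_scale=.001)
    return s.x,np.median(abs(s.fun)),k
E
python3 - <<'E'
from h import *
np.set_printoptions(precision=4,suppress=True)
c=cam("wrist"); x,r,_=ring(c,.086,(300,190)); print("pile",x,r)
q=down(np.radians(16))
manip.move_pose([.51,-.1,.42],q); manip.move_pose([.50,.185,.44],q)
c=cam("wrist"); save(c,"w2")
E
```

```text
pile [ 0.5088 -0.2623  0.0647] 0.00022235657353830707
```

View pics/w2.png

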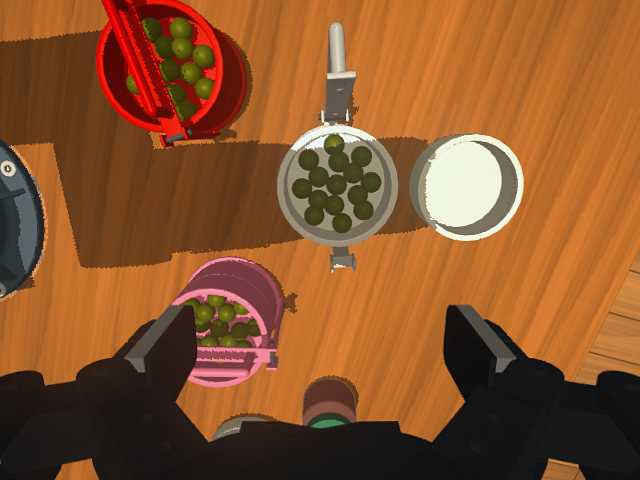

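Run:
```python
from h import *
np.set_printoptions(precision=4,suppress=True)
c=cam("wrist")
x,r,k=ring(c,.118,(300,220)) ; print("carrier",x,r)
x2,r2,_=ring(c,.06,(470,185)); print("spare",x2,r2)
a=np.linspace(0,2*np.pi,200)
im=cv2.resize(c["color"][10:290,260:420],None,fx=2.1,fy=2.1,interpolation=cv2.INTER_CUBIC)
p=(proj(c,np.c_[x[0]+.066*np.cos(a),x[1]+.066*np.sin(a),0*a+.118])-[260,10]+.5)*2.1
cv2.polylines(im,[p.astype(int)],True,(0,255,255))
cv2.imwrite("pics/w2z.png",im[:,:,::-1])
```

```text
carrier [0.5127 0.2079 0.0744] 0.014806917242410622
spare [0.6721 0.2344 0.0677] 0.0017608725171703726
```

View pics/w2z.png

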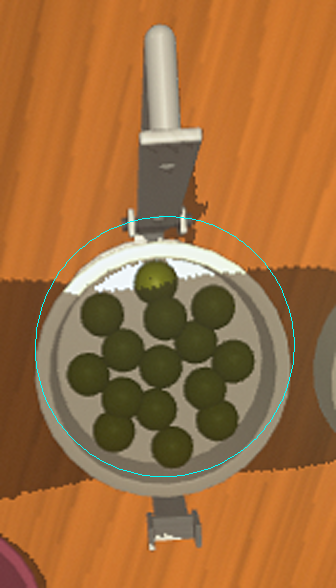

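Run:
```python
from h import *
np.set_printoptions(precision=4,suppress=True)
c=cam("wrist")
_,_,k=ring(c,.118,(300,220)); k=k[:,0].astype(float)
d=k-[338.1,185.2]; r=np.hypot(*d.T); g=(r>55)&(r<66)
P=at_z(c,k[g],.118)[:,:2]
from scipy.optimize import least_squares
s=least_squares(lambda v:np.hypot(*(P-v[:2]).T)-v[2],[*P.mean(0),.066],loss="soft_l1",f_scale=.0007)
print("rim",s.x,np.median(abs(s.fun)),g.sum(), "manual",at_z(c,[(338.1,185.2)],.118))
_,_,k=ring(c,.06,(470,185)); k=k[:,0].astype(float);
h,l=at_z(c,[(335.2,115.7)],.158)[0],at_z(c,[(343.3,257.6)],.16)[0]
v=h-l; print("hinge",h,"catch",l,"mid",(h+l)/2,"len",np.hypot(*v[:2]),"yaw",np.degrees(np.arctan2(v[1],v[0]))-90)
# bar far end
yaw=np.arctan2(v[1],v[0])-np.pi/2; C=s.x[:2]; ey=np.array([-np.sin(yaw),np.cos(yaw),0])
H=np.r_[C,.15]+.074*ey
for th in(1.6,1.65,1.7,1.75,1.8,1.85):
    al=-np.cos(th)*ey+np.sin(th)*np.array([0,0,1]); n=np.sin(th)*ey+np.cos(th)*np.array([0,0,1])
    print(th,(proj(c,H+.154*al)[0]-[260,10])*2.1,(proj(c,H+.124*al+.036*n)[0]-[260,10])*2.1)
cc=cam("scene")
for th in(1.6,1.7,1.8): 
    al=-np.cos(th)*ey+np.sin(th)*np.array([0,0,1]); print(proj(cc,H+.154*al))
print(proj(cc,H))
```

```text
rim [0.5151 0.197  0.0646] 0.0003867489802130489 326 manual [[0.5153 0.1993 0.118 ]]
hinge [0.491  0.2658 0.158 ] catch [0.5384 0.1345 0.16  ] mid [0.5147 0.2001 0.159 ] len 0.13952182550930298 yaw 19.8473679024855
1.6 [172.5804 182.4974] [161.0875  73.2759]
1.65 [170.9924 154.4282] [159.6627  53.8955]
1.7 [169.3236 126.4071] [158.2317  35.2748]
1.75 [167.5855  98.6425] [156.8036  17.515 ]
1.8 [165.7909  71.3419] [155.3869   0.7062]
1.85 [163.9532  44.7068] [153.99   -15.0734]
[[453.8271 247.4012]]
[[462.534 250.608]]
[[471.0353 254.5366]]
[[438.6554 313.6576]]
```

```bash
cat >> h.py <<'E'
def rim(c,z,C0):
    """circle fit on plane z: white blob's outline points near the expected rim"""
    from scipy.optimize import least_squares
    hsv=cv2.cvtColor(c["color"],cv2.COLOR_RGB2HSV)
    m=((hsv[...,1]<60)&(hsv[...,2]>85)).astype(np.uint8)
    cs,_=cv2.findContours(m,cv2.RETR_EXTERNAL,cv2.CHAIN_APPROX_NONE)
    P=at_z(c,np.vstack(cs)[:,0].astype(float),z)[:,:2]; C=np.r_[C0,.066]
    for b in(.008,.005,.003,.002):
        d=np.hypot(*(P-C[:2]).T)-C[2]; Q=P[abs(d)<b]
        C=least_squares(lambda v:np.hypot(*(Q-v[:2]).T)-v[2],C,loss="soft_l1",f_scale=.0005).x
    return C,len(Q)
E
python3 - <<'E'
from h import *
np.set_printoptions(precision=4,suppress=True)
C=np.array([.515,.198]);y=np.radians(19.8);ey=np.array([-np.sin(y),np.cos(y)])
print("16deg",rim(cam("wrist"),.118,C))
manip.move_pose([*(C-.01*ey),.38],down(y+np.pi)); c=cam("wrist"); save(c,"w3"); print("flip",rim(c,.118,C),manip.get_state()["time"])
c["color"]=c["color"].copy()
manip.move_pose([.505,-.15,.34],down(np.radians(90)))
manip.move_pose([.505,-.215,.30],down(np.radians(90)))
c2=cam("wrist"); print("pile",rim(c2,.086,[.509,-.262]),manip.get_state()["time"])
cv2.imwrite("pics/w34.png",np.vstack([cv2.resize(k["color"],None,fx=.62,fy=.62) for k in(c,c2)])[:,:,::-1])
E
```

```text
16deg (array([0.5137, 0.1998, 0.063 ]), 416)
flip (array([0.5135, 0.1982, 0.063 ]), 359) 7.0917
pile (array([ 0.5076, -0.2618,  0.065 ]), 465) 8.8333
```

View pics/w34.png

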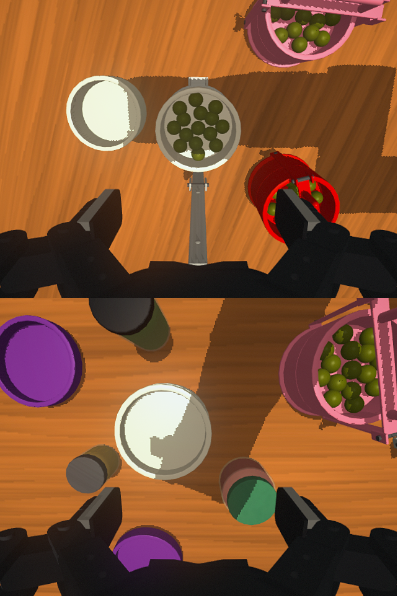

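The top half shows the carrier, with its catch at (198,79), hinge at (198,182) and rim centre at (197,128), so yaw is about 20°. The bottom half shows the pile at (163,431), with room on its +y side. The carrier fit is (0.514, 0.1985) and the pile fit is (0.508, -0.262), so I'll grasp the dish now.

Run:
```python
from h import *
np.set_printoptions(precision=4,suppress=True)
g=np.array([.508,-.262+.062]); q=down(np.pi/2)
manip.command_gripper(.036)
manip.move_pose([*g,.14],q); manip.move_straight([*g,.087],.06)
s=manip.get_state(); print(s["position"],s["ft_force"],s["finger_gap"])
manip.command_gripper(0.0)
s=manip.get_state(); print(s["position"],s["ft_force"],s["finger_gap"],s["gripper_force"])
manip.move_straight([*g,.095],.02)
manip.move_straight([*g,.25],.08)
manip.sleep(.3)
s=manip.get_state(); print(s["position"],s["ft_force"],s["moment"],s["finger_gap"],s["time"])
c=cam("wrist"); c2=cam("side")
cv2.imwrite("pics/g.png",np.vstack([cv2.resize(c["color"],None,fx=.62,fy=.62),cv2.resize(c2["color"],None,fx=.62,fy=.62)])[:,:,::-1])
```

```text
[ 0.5082 -0.2001  0.0874] [0.2217 0.552  0.14  ] 0.035919154938387654
[ 0.5084 -0.2001  0.0874] [0.9507 0.3167 5.3489] 0.006410946586531015 59.34536184417084
[ 0.508  -0.2     0.2499] [-0.6347  0.494  -4.3064] [ 0.2628  0.0278 -0.0363] 0.0065597889624703296 14.3917
```

View pics/g.png

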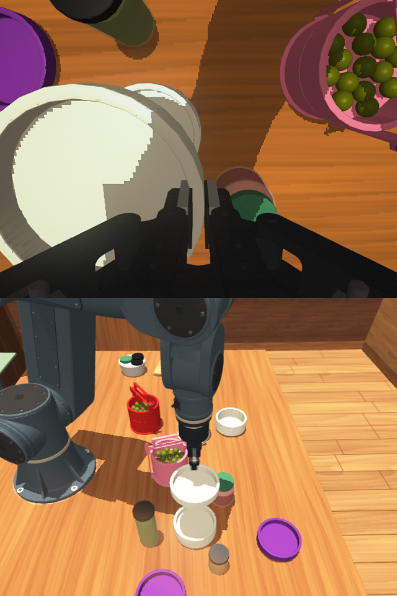

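```bash
cat > dish.py <<'E'
from h import *
from scipy.optimize import least_squares
from scipy.spatial import cKDTree
def fit(c,s):
    """dish pose in hand: tangential shift, radial shift, sag about tool x, roll about tool y"""
    hsv=cv2.cvtColor(c["color"],cv2.COLOR_RGB2HSV)
    m=((hsv[...,1]<70)&(hsv[...,2]>85)).astype(np.uint8)
    cs,_=cv2.findContours(m,cv2.RETR_EXTERNAL,cv2.CHAIN_APPROX_NONE)
    E=np.vstack(cs)[:,0].astype(float); E=E[(E>3).all(1)&(E[:,0]<636)&(E[:,1]<476)]
    T=cKDTree(E); Rt=rot(s["orientation"]).as_matrix()
    a=np.radians(np.arange(140,290,1.5))  # tool-plane angle about dish centre (far side)
    ring=np.c_[.066*np.cos(a),-.062+.066*np.sin(a),0*a+.0014]
    def px(v):
        p=R.from_euler("xy",v[2:]).apply(ring-[0,0,.0014])+[v[0],v[1],.0014]
        return proj(c,p@Rt.T+s["position"])
    p0=px(np.zeros(4)); ok=(p0[:,0]>8)&(p0[:,0]<630)&(p0[:,1]>8)&(p0[:,1]<470)
    f=lambda v:np.r_[np.minimum(T.query(px(v)[ok])[0],25), v[1]/.0007, v[0]/.003]
    r=least_squares(f,np.zeros(4),loss="soft_l1",f_scale=1.5,x_scale=[.001,.001,.01,.01],diff_step=1e-3)
    d0=f(np.zeros(4))[:-2]; d1=f(r.x)[:-2]
    return r.x,ok.sum(),np.median(d0),np.median(d1),np.percentile(d1,80)
E
python3 - <<'E'
from dish import *
np.set_printoptions(precision=4,suppress=True)
s=manip.get_state();c=cam("wrist");print(fit(c,s),s["time"])
E
```

```text
(array([-0.0038, -0.0166,  0.3079,  1.1203]), np.int64(26), np.float64(25.0), np.float64(1.7632828718553082), np.float64(4.175094205433672)) 14.4917
```

Run:
```python
from h import *
s=manip.get_state();w=cam("wrist");d=cam("side")
Rt=rot(s["orientation"]).as_matrix(); a=np.linspace(0,2*np.pi,120); out=[]
for c in(w,d):
    im=np.ascontiguousarray(c["color"]); 
    for sag,col in((0,(255,0,0)),(.1,(0,0,255)),(-.1,(0,160,0))):
        for r in(.066,.058) if c is w else (.066,):
            p=R.from_euler("x",sag).apply(np.c_[r*np.cos(a),-.062+r*np.sin(a),0*a])+[0,0,.0014]
            cv2.polylines(im,[(proj(c,p@Rt.T+s["position"])*8).astype(int)],True,col,1,cv2.LINE_AA,3)
    out.append(im)
cx,cy=proj(d,s["position"]-[0,.062,0])[0].astype(int)
b=cv2.resize(out[1][cy-50:cy+50,cx-50:cx+50],(400,400),interpolation=cv2.INTER_CUBIC)
im=np.hstack([out[0][80:480,:400],b]); cv2.imwrite("pics/ov2.png",im[:,:,::-1])
```

```text
(no output)
```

View pics/ov2.png

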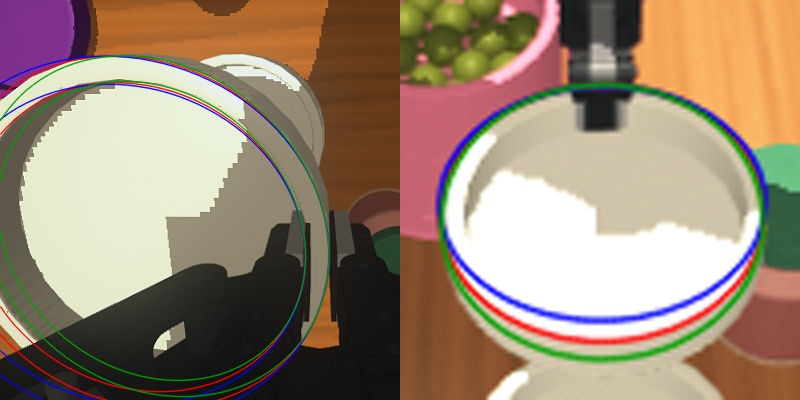

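The overlay shows the held dish drooping slightly at its free side; the green ring, at 0.1 rad, fits best. I'll put a number on it and level the dish by tilting the tool.

Run:
```python
from h import *
s=manip.get_state();w=cam("wrist")
Rt=rot(s["orientation"]).as_matrix(); a=np.linspace(0,2*np.pi,720)
e=cv2.Canny(cv2.GaussianBlur(w["color"],(3,3),0),25,60); D=cv2.distanceTransform(255-e,cv2.DIST_L2,5)
D=np.minimum(D,8)
res=[]
for sag in np.arange(-.3,.06,.01):
  for roll in (-.06,-.04,-.02,0,.02,.04,.06):
    for dx in np.arange(-.004,.0041,.001):
     for dy in (-.001,0,.001):
      t=0;n=0
      for r in(.066,.058):
        p=R.from_euler("xy",[sag,roll]).apply(np.c_[r*np.cos(a),-.062+r*np.sin(a),0*a])+[dx,dy,.0014]
        u=proj(w,p@Rt.T+s["position"]); u=u[(u[:,0]>3)&(u[:,0]<200)&(u[:,1]>3)&(u[:,1]<330)].astype(int)
        t+=D[u[:,1],u[:,0]].sum(); n+=len(u)
      res.append((t/n,n,sag,roll,dx,dy))
res.sort()
for r in res[:12]: print(np.round(r,3))
for roll in(0,): print([ (round(k,2),round(min(r[0] for r in res if abs(r[2]-k)<1e-6),2)) for k in np.arange(-.3,.06,.03)])
```

```text
[ 7.38e-01  2.56e+02  1.00e-02 -4.00e-02  0.00e+00  0.00e+00]
[ 7.45e-01  2.60e+02  0.00e+00 -6.00e-02  0.00e+00 -1.00e-03]
[ 7.54e-01  2.55e+02  2.00e-02 -6.00e-02  0.00e+00  0.00e+00]
[ 7.82e-01  2.58e+02  1.00e-02 -6.00e-02  0.00e+00  0.00e+00]
[ 7.83e-01  2.59e+02  0.00e+00 -4.00e-02  0.00e+00  0.00e+00]
[ 7.96e-01  2.65e+02 -1.00e-02 -6.00e-02  0.00e+00 -1.00e-03]
[ 8.04e-01  2.56e+02  0.00e+00 -2.00e-02  0.00e+00  0.00e+00]
[ 8.05e-01  2.63e+02 -1.00e-02 -4.00e-02  0.00e+00 -1.00e-03]
[ 8.07e-01  2.60e+02 -1.00e-02 -2.00e-02  0.00e+00  0.00e+00]
[ 8.19e-01  2.53e+02  2.00e-02 -4.00e-02  0.00e+00  1.00e-03]
[ 8.30e-01  2.56e+02  1.00e-02 -6.00e-02  0.00e+00 -1.00e-03]
[ 8.35e-01  2.65e+02 -2.00e-02 -4.00e-02  0.00e+00 -1.00e-03]
[(np.float64(-0.3), np.float32(4.31)), (np.float64(-0.27), np.float32(3.79)), (np.float64(-0.24), np.float32(3.38)), (np.float64(-0.21), np.float32(3.21)), (np.float64(-0.18), np.float32(2.81)), (np.float64(-0.15), np.float32(3.15)), (np.float64(-0.12), np.float32(2.55)), (np.float64(-0.09), np.float32(1.36)), (np.float64(-0.06), np.float32(1.06)), (np.float64(-0.03), np.float32(0.89)), (np.float64(-0.0), np.float32(0.75)), (np.float64(0.03), np.float32(0.84))]
```

The fit puts the dish level within about 0.03 rad and centred as expected. I'll carry it over and lower it with force feedback.

Run:
```python
from h import *
np.set_printoptions(precision=4,suppress=True)
C=np.array([.514,.1985]);y=np.radians(20);ex=np.array([np.cos(y),np.sin(y)]);ey=np.array([-ex[1],ex[0]])
G=C-.062*ex; q=down(y+np.pi)
p=manip.get_state()["position"]
manip.move_straight([p[0],p[1],.33],.12)
pre=G-.08*ey
manip.move_straight([*pre,.33],.16,q)
manip.move_straight([*G,.33],.1); manip.move_straight([*G,.17],.09); manip.sleep(.3)
f0=manip.get_state()["ft_force"][2]; print("f0",f0,manip.get_state()["time"])
z=.17
while z>.1445:
    z-=.002 if z>.158 else .001
    manip.move_straight([*G,z],.02)
    s=manip.get_state(); df=s["ft_force"][2]-f0
    if abs(df)>1: print(round(z,4),s["ft_force"]-[0,0,f0],s["moment"])
    if df>3: break
s=manip.get_state();print(z,s["position"],s["ft_force"],s["time"])
```

```text
f0 4.940183723415071 20.75
0.166 [-1.8201 -5.6057  1.3954] [-0.4042  0.3243 -0.021 ]
0.16 [-2.1697 -4.2239  1.2719] [-0.3436  0.2927  0.0122]
0.158 [-2.5551 -4.6898  1.614 ] [-0.1282  0.2551  0.0437]
0.157 [-2.4468 -5.1965  2.9255] [-0.1874  0.3138  0.0961]
0.156 [-1.3477 -4.553   2.0913] [-0.1199  0.0748  0.0298]
0.155 [-1.4389 -5.2362  3.7023] [-0.042   0.1188  0.0831]
0.155 [0.4564 0.1774 0.1557] [-1.4389 -5.2362  8.6425] 23.0
```

Run:
```python
from h import *
np.set_printoptions(precision=4,suppress=True)
def shots():
    r=[]
    C=[.514,.1985,.15]
    for n,h in(("side",60),("scene",75)):
        c=cam(n);u,v=proj(c,C)[0].astype(int);v-=15
        r.append(cv2.resize(c["color"][v-h:v+h,u-h:u+h],(270,290),interpolation=cv2.INTER_CUBIC))
    r.append(cv2.resize(cam("wrist")["color"],None,fx=.4,fy=.6)[:290,:])
    return np.hstack([x[:,:260] for x in r])
a=shots()
p=manip.get_state()["position"]
for z in(.17,.18,.19,.2,.21,.22):
    manip.move_straight([p[0],p[1],z],.04); manip.sleep(.15); s=manip.get_state(); print(z,s["ft_force"],s["moment"],s["finger_gap"])
b=shots(); cv2.imwrite("pics/last.png",np.vstack([a,b])[:,:,::-1]); print(s["time"],a.shape)
```

```text
Traceback (most recent call last):
ValueError: all the input array dimensions except for the concatenation axis must match exactly, but along dimension 0, the array at index 0 has size 290 and the array at index 2 has size 288
```

Run:
```python
from h import *
np.set_printoptions(precision=4,suppress=True)
def shots():
    r=[]
    C=[.514,.1985,.15]
    for n,h in(("side",60),("scene",75)):
        c=cam(n);u,v=proj(c,C)[0].astype(int);v-=15
        r.append(cv2.resize(c["color"][v-h:v+h,u-h:u+h],(260,290),interpolation=cv2.INTER_CUBIC))
    r.append(cv2.resize(cam("wrist")["color"],(270,290)))
    return np.hstack(r)
a=shots()
p=manip.get_state()["position"]
for z in(.17,.18,.19,.2,.21,.22):
    manip.move_straight([p[0],p[1],z],.04); manip.sleep(.15); s=manip.get_state(); print(z,s["ft_force"],s["moment"],s["finger_gap"])
b=shots(); cv2.imwrite("pics/last.png",np.vstack([a,b])[:,:,::-1]); print(s["time"],a.shape)
```

```text
0.17 [ 0.3671  0.0614 -3.7852] [-0.1442  0.2042  0.0493] 0.0066051532056459784
0.18 [ 0.0035  0.6592 -3.3376] [-0.1591  0.2386 -0.02  ] 0.006264339938774193
0.19 [ 0.1825  0.4235 -4.0506] [-0.1273  0.2318  0.0264] 0.006343213513261172
0.2 [-0.4664 -0.3918 -4.7726] [-0.1814  0.2776  0.0832] 0.00625239958301477
0.21 [-0.0054  0.6278 -4.028 ] [-0.0582  0.2064 -0.0381] 0.006693193608771724
0.22 [-0.4452 -0.2129 -3.87  ] [-0.1297  0.2221 -0.0163] 0.006589626047816564
26.725 (290, 790, 3)
```

View pics/last.png

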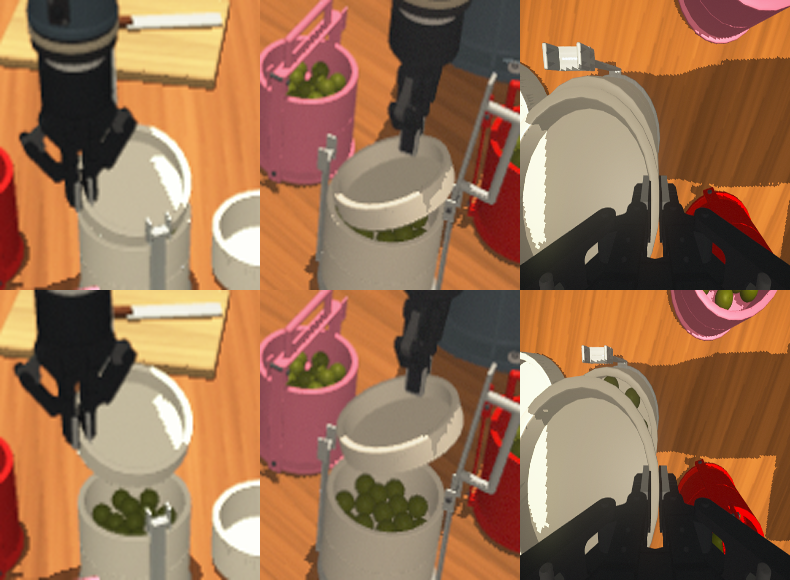

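The pictures show the held dish rolled about the pinch axis, with its +y side high. That side had caught on the hinge, and it is now lifted clear. I'll back off, then measure the dish's roll and the carrier's position numerically.

```bash
cat > m.py <<'E'
from h import *
from scipy.optimize import minimize
A=np.linspace(0,2*np.pi,240,endpoint=False)
def dt(c,cap=6):
    e=cv2.Canny(cv2.GaussianBlur(c["color"],(3,3),0),20,50)
    return np.minimum(cv2.distanceTransform(255-e,cv2.DIST_L2,5),cap)
def cost(P,cams,mask=None):
    t=[]
    for c,D in cams:
        u=proj(c,P); ok=(u[:,0]>3)&(u[:,0]<636)&(u[:,1]>3)&(u[:,1]<476); u=u[ok].astype(np.float32)
        t.append(cv2.remap(D,u[:,:1],u[:,1:],cv2.INTER_LINEAR).mean())
    return np.array(t)
def circ(z,rs=(.066,.058)): return np.vstack([np.c_[r*np.cos(A),r*np.sin(A),0*A+z] for r in rs])
def grid(f,lo,hi,n=4000,seed=0):
    rng=np.random.default_rng(seed); X=rng.uniform(lo,hi,(n,len(lo))); v=[f(x) for x in X]
    best=[minimize(f,X[i],method="Nelder-Mead",options=dict(xatol=1e-4,fatol=1e-3)) for i in np.argsort(v)[:5]]
    return sorted(best,key=lambda b:b.fun)
E
python3 - <<'E'
from m import *
np.set_printoptions(precision=4,suppress=True)
y=np.radians(20);ey=np.array([-np.sin(y),np.cos(y)])
p=manip.get_state()["position"]
manip.move_straight([*p[:2],.33],.12); manip.move_straight([*(p[:2]-.12*ey),.33],.12); manip.sleep(.2)
s=manip.get_state(); cs={n:cam(n) for n in("side","scene","wrist")}; Ds={n:dt(c) for n,c in cs.items()}
import pickle; pickle.dump((s,cs),open("m.pkl","wb"))
for sel in(("side",),("scene",),("side","scene")):
    cams=[(cs[n],Ds[n]) for n in sel]
    b=grid(lambda v:cost(circ(.118)+[v[0],v[1],0],cams).sum(),[.50,.18],[.53,.22],800)
    print("carrier",sel,[(k.x,round(k.fun,2)) for k in b[:2]])
Rt=rot(s["orientation"]).as_matrix()
def P(v):
    p=R.from_euler("xy",v[2:4]).apply(circ(0)+[0,-.062,0])+[v[0],v[1],.0014]
    return p@Rt.T+s["position"]
for sel in(("side","scene","wrist"),("side","scene"),("wrist",)):
    cams=[(cs[n],Ds[n]) for n in sel]
    b=grid(lambda v:cost(P(v),cams).sum()+(v[1]/.002)**2*.1,[-.004,-.001,-.2,-.5],[.004,.001,.2,.5],3000)
    print("dish",sel,[(k.x,round(k.fun,2)) for k in b[:3]])
print(s["time"])
E
```

```text
carrier ('side',) [(array([0.5161, 0.1961]), np.float64(0.46)), (array([0.516 , 0.1962]), np.float64(0.46))]
carrier ('scene',) [(array([0.5174, 0.1979]), np.float64(0.32)), (array([0.5173, 0.1979]), np.float64(0.32))]
carrier ('side', 'scene') [(array([0.5169, 0.1976]), np.float64(0.88)), (array([0.5169, 0.1975]), np.float64(0.88))]
dish ('side', 'scene', 'wrist') [(array([ 0.0006,  0.0003,  0.003 , -0.4035]), np.float64(3.86)), (array([ 0.0006,  0.0004, -0.0038, -0.3876]), np.float64(3.86)), (array([ 0.0013,  0.0003, -0.0063, -0.415 ]), np.float64(3.94))]
dish ('side', 'scene') [(array([ 0.0004, -0.0005, -0.0072, -0.367 ]), np.float64(1.89)), (array([ 0.0005, -0.0004, -0.0077, -0.3667]), np.float64(1.89)), (array([ 0.0002, -0.0007, -0.0054, -0.3699]), np.float64(1.89))]
dish ('wrist',) [(array([ 0.0012,  0.0004,  0.0168, -0.4448]), np.float64(1.71)), (array([ 0.0019, -0.0001,  0.0115, -0.4671]), np.float64(1.75)), (array([ 0.0012,  0.0002,  0.0031, -0.4261]), np.float64(1.76))]
29.2917
```

Run:
```python
from m import *
import pickle
np.set_printoptions(precision=4,suppress=True)
s,cs=pickle.load(open("m.pkl","rb"))
def carrier(cams,tag):
    for sel in((0,),(1,),(0,1)):
        cc=[cams[i] for i in sel]
        b=grid(lambda v:cost(circ(.118)+[v[0],v[1],0],cc).sum(),[.50,.18],[.53,.22],600); print(tag,sel,b[0].x,round(b[0].fun,2))
    C=b[0].x
    t=np.linspace(.02,.154,80)
    def bar(v):
        yaw,th=v; ex=np.array([np.cos(yaw),np.sin(yaw),0]); ey=np.array([-ex[1],ex[0],0]); k=np.array([0,0,1.])
        H=np.r_[C,.15]+.074*ey; al=-np.cos(th)*ey+np.sin(th)*k
        return np.vstack([H+t[:,None]*al+x*ex for x in(-.009,.009)]+[H+.154*al+np.linspace(-.009,.009,20)[:,None]*ex])
    for sel in((0,),(0,1)):
        cc=[cams[i] for i in sel]
        b=grid(lambda v:cost(bar(v),cc).sum(),[.2,1.5],[.5,1.95],1500); print(tag,"bar",sel,[(k.x,round(k.fun,2)) for k in b[:3]])
o=[]
for n in("side","scene"):
    c=dict(cs[n]); c["color"]=cv2.imread(f"pics/{n}0.png")[:,:,::-1].copy(); o.append((c,dt(c)))
carrier(o,"orig"); carrier([(cs[n],dt(cs[n])) for n in("side","scene")],"now")
```

```text
orig (0,) [0.5168 0.1958] 0.38
orig (1,) [0.5179 0.1977] 0.24
orig (0, 1) [0.5174 0.1974] 0.72
orig bar (0,) [(array([0.3652, 1.653 ]), np.float64(0.88)), (array([0.3652, 1.6532]), np.float64(0.88)), (array([0.3665, 1.6524]), np.float64(0.88))]
orig bar (0, 1) [(array([0.3616, 1.6629]), np.float64(1.6)), (array([0.3614, 1.6626]), np.float64(1.6)), (array([0.3606, 1.6627]), np.float64(1.6))]
now (0,) [0.5161 0.1961] 0.46
now (1,) [0.5173 0.1979] 0.32
now (0, 1) [0.5169 0.1975] 0.88
now bar (0,) [(array([0.5521, 1.9324]), np.float64(1.61)), (array([0.5507, 1.9348]), np.float64(1.61)), (array([0.5525, 1.9315]), np.float64(1.61))]
now bar (0, 1) [(array([0.5822, 1.8473]), np.float64(2.53)), (array([0.53  , 1.9866]), np.float64(2.69)), (array([0.5306, 1.9874]), np.float64(2.69))]
```

The carrier has not moved: it fits at about (0.517, 0.1975) with yaw 20.8°. My first target was about 2 to 3 mm off, which was enough to catch the hinge. I'll tilt the tool to level the dish, check the fit again, then move in.

```bash
cat > pl.py <<'E'
from m import *
yaw=np.radians(20.8);ex=np.array([np.cos(yaw),np.sin(yaw),0]);ey=np.array([-ex[1],ex[0],0])
def target(v,C,zu):
    """tool pose that puts dish underside centre at (C,zu), level"""
    Rd=R.from_euler("xy",v[2:4]); Rt=rot(down(yaw+np.pi))*Rd.inv()
    u=Rd.apply([0,-.062,.034])+[v[0],v[1],.0014]
    return np.r_[C,zu]-Rt.apply(u),quat(Rt)
def fitdish(s,names=("side","scene"),c0=(0,0,0,-.38)):
    Rt=rot(s["orientation"]).as_matrix(); cams=[]
    for n in names: c=cam(n); cams.append((c,dt(c)))
    def P(v): return (R.from_euler("xy",v[2:4]).apply(circ(0)+[0,-.062,0])+[v[0],v[1],.0014])@Rt.T+s["position"]
    c0=np.array(c0); w=np.array([.004,.001,.1,.15])
    return grid(lambda v:cost(P(v),cams).sum()+(v[1]/.002)**2*.1,c0-w,c0+w,2000)
E
python3 - <<'E'
from pl import *
np.set_printoptions(precision=4,suppress=True)
C=np.array([.517,.1975]); v=np.array([.0006,0,-.004,-.385])
for d,z in((-.12,.29),(0,.29),(0,.13),(0,.11)):
    p,q=target(v,C+d*ey[:2],z); print(d,z,p,manip.solve_ik(p,q))
p,q=target(v,C-.12*ey[:2],.29)
manip.move_straight(p,.12,q); manip.sleep(.2)
s=manip.get_state(); b=fitdish(s); print([(k.x,round(k.fun,2)) for k in b[:3]])
b=fitdish(s,("wrist",)); print([(k.x,round(k.fun,2)) for k in b[:3]])
b=fitdish(s,("wrist","side","scene")); print([(k.x,round(k.fun,2)) for k in b[:3]])
print(s["ft_force"],s["moment"],s["time"])
E
```

```text
-0.12 0.29 [0.5013 0.0643 0.3251] [ 0.3513  0.1886  0.0732  1.4467 -0.3849 -1.5834]
0 0.29 [0.4587 0.1765 0.3251] [ 0.592   0.2453  0.1435  1.5568 -0.3754 -1.3244]
0 0.13 [0.4587 0.1765 0.1651] [ 0.592   0.2887 -0.2064  1.1635 -0.3754 -1.3244]
0 0.11 [0.4587 0.1765 0.1451] [ 0.592   0.3029 -0.2403  1.1154 -0.3754 -1.3244]
[(array([ 0.0002, -0.0005, -0.0059, -0.3834]), np.float64(1.97)), (array([ 0.0001, -0.0005, -0.0046, -0.3818]), np.float64(1.97)), (array([ 0.0004, -0.0005, -0.0056, -0.3823]), np.float64(1.97))]
[(array([ 0.0016,  0.    ,  0.0259, -0.4827]), np.float64(1.67)), (array([ 0.0016, -0.0001,  0.0166, -0.4693]), np.float64(1.69)), (array([ 0.0015,  0.0002,  0.0463, -0.5065]), np.float64(1.69))]
[(array([ 0.0004, -0.    , -0.0069, -0.3909]), np.float64(3.72)), (array([ 0.0003,  0.    , -0.0044, -0.3895]), np.float64(3.72)), (array([ 0.0003,  0.    , -0.0084, -0.3863]), np.float64(3.72))]
[-0.5087 -1.1628 -3.7195] [ 0.4944  0.4643 -0.0093] 30.175
```

Run:
```python
from pl import *
np.set_printoptions(precision=3,suppress=True)
C=np.array([.517,.1975])-.001*ey[:2]; v=np.array([.0004,-.0002,-.005,-.387])
def go(z,vel,sh=0):
    p,q=target(v,C+sh*ey[:2],z); manip.move_straight(p,vel,q)
def fr(n=3):
    F=[]
    for _ in range(n): F.append(manip.get_state()["ft_force"]); manip.sleep(.02)
    F=np.mean(F,0); return np.array([F@ex,F@ey,F[2]])
go(.29,.12); go(.175,.1); manip.sleep(.2); f0=fr(6); print("f0",f0,manip.get_state()["time"])
z=.175
while z>.1095:
    z-=.003 if z>.124 else .001
    go(z,.03); d=fr()-f0
    if np.abs(d).max()>1.2: print(round(z,4),d)
    if d[2]>3 or np.abs(d[:2]).max()>3: break
s=manip.get_state(); print("end",round(z,4),d,s["moment"],s["time"])
```

```text
f0 [-0.055 -0.336 -4.196] 33.2167
0.109 [-1.392 -1.373  6.688]
end 0.109 [-1.392 -1.373  6.688] [-0.003  0.381 -0.08 ] 42.8167
```

The dish seated at 110 mm without catching the hinge. I'll release it, back off and check.

Run:
```python
from pl import *
np.set_printoptions(precision=4,suppress=True)
manip.command_gripper(.03)
s=manip.get_state(); print("rel",s["finger_gap"],s["gripper_force"],s["time"])
a=rot(s["orientation"]).apply([0,0,-1])
manip.move_straight(s["position"]+.05*a,.06)
p=manip.get_state()["position"]; manip.move_straight([p[0]-.05*ex[0],p[1]-.05*ex[1],.33],.2)
cams=[]
for n in("side","scene"): c=cam(n); cams.append((c,dt(c)))
b=grid(lambda v:cost(R.from_euler("xy",v[3:]).apply(circ(0))+[v[0],v[1],v[2]],cams).sum(),[.508,.188,.138,-.06,-.06],[.526,.206,.154,.06,.06],4000)
for k in b[:3]: print(k.x,round(k.fun,2))
C=np.array([.517,.1975]); t=np.linspace(.03,.154,80)
H=np.r_[C,.15]+.074*ey; kz=np.array([0,0,1.])
def bar(th):
    al=-np.cos(th)*ey+np.sin(th)*kz
    return np.vstack([H+t[:,None]*al+x*ex for x in(-.009,.009)])
r=sorted((cost(bar(th),cams).sum(),th) for th in np.arange(1,2.03,.02)); print("bar",r[:4])
print(manip.get_state()["time"])
```

```text
rel 0.029975822507651333 0.0 43.1667
[0.5182 0.1963 0.1424 0.0043 0.0057] 1.48
[0.5183 0.1964 0.1424 0.0056 0.006 ] 1.48
[ 0.5182  0.1964  0.1425  0.0049 -0.0057] 1.5
bar [(np.float32(1.9833019), np.float64(1.6600000000000006)), (np.float32(2.0937715), np.float64(1.7200000000000006)), (np.float32(2.0980086), np.float64(1.7000000000000006)), (np.float32(2.2811146), np.float64(1.6400000000000006))]
45.1417
```

The dish sits flat, with its rim at about 0.143 m and tilt under 0.01 rad, and the bar is still open at about 1.66 rad. Next I'll push the bar over from outside with closed fingers.

Run:
```python
from pl import *
np.set_printoptions(precision=3,suppress=True)
C=np.array([.517,.1975]); H=np.r_[C,.15]+.074*ey; kz=np.array([0,0,1.]); q=down(yaw)
if manip.solve_ik(H+.1*kz,q) is None: q=down(yaw+np.pi); print("flipped")
def tcp(th,s=.11,n=.041):
    return H+s*(-np.cos(th)*ey+np.sin(th)*kz)+n*(np.sin(th)*ey+np.cos(th)*kz)+.011*ey+.017*kz
p0=tcp(1.95)+.012*ey
manip.command_gripper(0)
manip.move_pose([*manip.get_state()["position"][:2],.37],q)
manip.move_pose([p0[0],p0[1],.36],q); manip.move_straight(p0,.15)
f0=manip.get_state()["ft_force"]; print(manip.get_state()["time"])
for th in(1.75,1.5,1.25,1.0,.8,.6,.45,.3,.15,0):
    manip.move_straight(tcp(th),.09); s=manip.get_state(); F=s["ft_force"]-f0
    print(th,np.array([F@ex,F@ey,F[2]]),round(s["time"],2))
    if np.abs(F).max()>15: break
```

```text
49.625
1.75 [-0.399  0.447 -0.26 ] 50.15
1.5 [-1.486  0.516 -0.317] 50.62
1.25 [-0.238  0.224 -0.007] 51.1
1.0 [-1.069 -0.197 -0.237] 51.58
0.8 [-1.364  0.558 -0.675] 51.98
0.6 [-0.918 -0.182  1.378] 52.39
0.45 [-1.575 -0.484 -0.715] 52.73
0.3 [-0.762 -0.247  0.016] 53.08
0.15 [-0.744  0.143  0.152] 53.42
0 [-1.522  0.038 -0.078] 53.76
```

Run:
```python
from pl import *
np.set_printoptions(precision=3,suppress=True)
s=manip.get_state();p=s["position"].copy();f0=s["ft_force"][2]
for i in range(5):
    p[2]-=.001; manip.move_straight(p,.02); f=manip.get_state()["ft_force"][2]-f0
    if f>4: break
print("tip z",p[2]-.017,f)
manip.move_straight(p+[0,0,.12],.2); manip.move_straight(p+[0,0,.12]-.16*np.r_[ex[:2]*1,0]*1.0,.25)
cams=[]
for n in("side","scene"): c=cam(n); cams.append((c,dt(c)))
C=np.array([.5172,.197]); t=np.linspace(.03,.154,80); H=np.r_[C,.152]+.074*ey; kz=np.array([0,0,1.])
def bar(th):
    al=-np.cos(th)*ey+np.sin(th)*kz
    return np.vstack([H+t[:,None]*al+x*ex for x in(-.009,.009)])
for ths in(np.arange(-.1,2.03,.02),): print("bar",sorted((round(float(cost(bar(th),cams).sum()),2),round(th,2)) for th in ths)[:5])
g=lambda n:np.linspace(-.05,.05,50)[:,None]
b=grid(lambda v:cost(R.from_euler("xy",v[3:]).apply(circ(0))+[v[0],v[1],v[2]],cams).sum(),[.508,.188,.138,-.06,-.06],[.526,.206,.154,.06,.06],3000)
print(b[0].x,round(b[0].fun,2),manip.get_state()["time"])
```

```text
tip z 0.19018737139295255 8.330374114812734
bar [(1.48, np.float64(-0.04)), (1.5, np.float64(-0.02)), (1.52, np.float64(0.0)), (1.54, np.float64(-0.06)), (1.76, np.float64(0.02))]
[ 0.518  0.197  0.142  0.005 -0.006] 1.61 55.65
```

The fingertips met firm resistance at 0.190 m (0.191 m expected for a closed bar), and the image fit puts the bar at about 0 rad. The dish is still flat on its seat, so I'm handing the job in.

```bash
python3 -c "
from station import manip
print(manip.sign_off())"
```

```text
the job is handed in; nothing more can be done
None
```

I've handed the job in, with no verdict returned: by my last measurements the cover dish sits flat on the carrier's top tier and the bar is down in its catch, finished at about 56 s. On the first try at setting it down the dish caught the hinge and rolled to about 0.39 rad (limit 0.6), so I levelled it and set it down again.

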